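Load the glass cheese plate under the hamper tray's spring clips

ROBOT

A 7-joint arm with a two-finger parallel gripper is mounted at the origin on the work surface. World frame = base frame: x ahead of the robot, y to its left, z up, the work surface at z = 0. Lengths are in m, angles in rad, forces in N, time in s.
With the tool pointing down it reaches from about 0.4 to 0.85 m from the base axis. Payload 4.5 kg.
Tool frame: the origin (TCP) lies on the centre line of the jaws, within the pads' length; the fingertips stand 17 mm ahead of it and the grasp point (between the pads) lies 2 mm behind it; z points along the fingers, y is the line along which they close (so a half turn about z gives the same grasp; the last joint's range is limited). The gripper opens to 88 mm and grips with 3 to 60 N. Pads are 18 mm wide; open, the fingers measure 123 mm over their backs; the gripper's body (75 mm by 187 mm) begins 45 mm behind the grasp point.
Start: joints at [1.251, 0.689, -0.195, 1.565, 0.157, 0.902, -0.215], TCP at [0.217, -0.586, 0.256] pointing down, gripper open.
Joint ranges: [-3.01, 3.01], [-0.46, 2.08], [-1.47, 1.51], [0.13, 2.56], [-1, 4.14], [0.04, 2.09], [-2.66, 2.66]. Speed limits (rad/s): [2.57, 2.57, 3.14, 3.14, 3.14, 3.14, 3.14].

INTERFACE

Orientations are given as a unit quaternion [w, x, y, z].
In Python, from plant import r, optics gives the robot as it stands.
- The arm moves only by the tool apply_moves, never from a script. Its argument "steps" is a list of rows, each an object of numbers: "tx", "ty", "tz": the shift along the tool's x, y, z in m; "twist": the turn about the tool's z in degrees; "hand": the closure, from 0 (fully open) to 1 (shut). In form: [{"tx": .., "ty": .., "tz": .., "twist": .., "hand": ..}, ...]. A call has 1 to 8 rows; each row is the pose to reach, as a shift and turn from the pose commanded when the call began, along the tool's axes at that moment; what a row does not reach only later rows make up. A row lasts 1/8 s, in which the tool goes at most 62.5 mm and 10.7 degrees, less where a joint would pass 70% of its speed; a pose out of reach is approached as far as the arm can. A call with a gripper value outside its range is refused whole. The fingers move at their own pace and stop on an object; "force" is the grip in N (left out, the last holds). Time passes only in rows, so rows that repeat a pose let the fingers close. It gives the time, the measured TCP pose, the force, the opening and the grip force at its end, in the units of the state.
- r.observe(): the state, without advancing time (a new reading comes with each control period).
- optics.capture(name): name is "side" or "top"; returns a dict with "color" (420x560x3 uint8, red, green, blue), "depth" (420x560 float32, m along the optical axis (not along the pixel's ray), 0 where there is no reading), "K" (3x3 intrinsics, pixels), "dist_coeffs" ([k1, k2, p1, p2, k3] as OpenCV has them; the pictures are not rectified), "R" (3x3) and "t" (3): a world point X has camera coordinates R X + t. Camera axes: x right, y down, z forward; pixel columns grow to the right and rows downward; lengths in m; the calibration is good to about 2 mm. A picture is of the moment at which its call begins.
- r.close_job(): hands the job in; it is judged then, once.
Trained networks look in a picture, given as the dict that the camera call returned (one of the last four; its "shot" number tells which), for a name from the list of things; names that differ only in an ending like _2 or _b are one class to them, and where a whole thing is asked for, a point or a joint stands for the part that bears it (a point fixed in the world has none). Each returns a list of dicts, best first, with "conf" (0 to 1); they miss things now and then, are a little off and sometimes report something else, mostly with a low value. They report only what shows in the picture. A call takes as long as a camera call. They do not tell look-alikes from the thing itself.
- optics.boxes_of(label, picture): "box" ([left, top, width, height] as shares, 0 to 1, of the picture: columns of its width, rows of its height, round what is visible of it).
The state is a dict: "time": time; "q": joint angles; "qvel": joint speeds; "joint_efforts": joint torques, N m; "eef_pos": TCP position; "orientation": TCP orientation; "contact_force": force on the tool from outside, world axes, zero at the start; "moment": the same for the moment, N m; "opening": finger opening in m; "grasp_force": force on a finger pad.
Only numpy, scipy, OpenCV 4.12 (cv2) and the standard library are available. Lean on these libraries where they do the work, as an engineer would, in place of code of your own. Each camera call takes 0.05 s, during which the arm holds its last target. There are 200 camera calls.

TASK

Pack the glass cheese plate for the picnic: pick it up off the rubber mat by its wooden handle, lay it flat on the open end of the wooden hamper tray with its grooved edge towards the two steel spring clips, then gently slide it along the tray under both clips, which ride up over the glass, until it meets the stop and both clips have snapped down into the groove. Let go and leave it lying there; be gentle, because it is glass, never push on the tray or lift the clips with the gripper, keep the plate level, and leave the other things on the worktop where they are.

Things in the scene. Friction and masses are not known exactly. Their poses are not given: they have to be found in the camera images.
- plate: Loose green glass cheese plate 130 (x) by 100 (y) by 8 mm, 0.26 kg. Origin: centre of its underside; +x to its grooved leading edge, +z up. Dark wooden upright bar handle on the glass at x = -40 mm: 14 mm thick (x), 64 mm long (y), from 8 to 44 mm above the underside.
- plate_groove (a point): Middle of the groove in the plate's top: 22 mm wide, 5 mm deep (3 mm of glass below), running across the full width; it begins 23 mm and ends 45 mm behind the leading edge (middle at plate x = +31 mm).
- tray: Fixed wooden tray 330 (x) by 150 mm (y), bed 12 mm above the worktop. Origin: centre of its underside; +x is the sliding direction, from the open end to clips and stop. Side rails 12 mm above the bed from x = -15 to +150 mm, inner faces at y = +-53.5 mm (3.5 mm play a side). Glass pressed on any part of tray, clips or stop above 25 N counts as broken.
- tray_mouth (a point): On the bed, on the midline, at x = -46 mm, where flared lead-ins begin (inner faces at y = +-69 mm) that narrow to the rails at x = -15 mm. From here back to the tray's end (x = -165 mm) the bed is open at the sides: the place to lay the plate.
- stop_middle (a point): On the bed at tray x = +125 mm: middle setting of the rubber-faced stop. An aluminium bar, 9 mm above the bed, carries stop and both clips as one unit, clamped hard up to 14 mm nearer or farther (differs each time, NOT shown by this point): find the stop by feel. Plate home: origin 65 mm before the true stop face.
- clip_left (a joint): Sprung steel clip at tray y = +28 mm, 16 mm wide; foot 30 mm, tip of upturned lip 57 mm before the stop face, tip 17 mm above the bed. Angle in rad: 0 down and empty (foot 2 mm over the bed), about 0.02 snapped into the groove, about 0.13 riding on the glass. Foot presses 0.7 to 1.5 N. The foot drops into the groove 3 mm before the glass meets the stop.
- clip_right (a joint): The same clip at tray y = -28 mm. Pushing the glass in under both clips takes about 3 to 8 N until they ride up, then 2 to 4 N of drag; more if the glass is also pressed down on the bed.
- mat: Fixed black rubber mat 180 by 150 by 4 mm, on which the plate starts. Origin: centre of its underside.
- mug: Blue mug, 76 mm wide, 85 mm high; a bystander to leave alone. Origin: centre of its underside.
- bowl: Steel bowl, 150 mm wide, 55 mm high; a bystander to leave alone. Origin: centre of its underside.
- softener: White bottle, 72 mm wide, 210 mm high; a bystander to leave alone. Origin: centre of its underside.
- jar: Amber jar with red lid, 66 mm wide, 90 mm high; a bystander to leave alone. Origin: centre of its underside.
- shaker: Small white shaker, 34 mm wide, 70 mm high, between tray and mat; a bystander to leave alone. Origin: centre of its underside.
- spoon: Small wood-handled spoon lying beyond the tray; a bystander to leave alone. Origin: centre of its underside.
Not all that is in view belongs to the job. Leave any purple look-alike of the plate alone.

How it is judged:
On the way, in this order (a step that is already met when the one before it is completed fails the run):
1. the plate lies flat on the open end of the tray, still clear of the clips (z of plate in the frame of tray between 0.009 and 0.016 m and angle between plate's own z axis and vertical below 0.05 rad and x of plate in the frame of tray between -0.16 and -0.01 m and y of plate in the frame of tray between -0.025 and 0.025 m), for 0.1 s.
2. both clips ride on top of the glass (z of plate in the frame of tray between 0.009 and 0.016 m and angle between plate's own z axis and vertical below 0.05 rad and value of joint each of clip_left, clip_right above 0.09 rad and x of plate in the frame of tray above 0.02 m), for 0.1 s.
At the end, for the whole second after the job is handed in: Plate released, at rest, flat on the tray bed (within 4 mm, tilt under 0.05 rad), its centre over 40 mm past the tray centre towards the stop, within 6 mm of the midline and 0.1 rad of the tray's direction, both clips snapped down in the groove (angles under 0.055 rad) (z of plate in the frame of tray between 0.009 and 0.016 m and angle between plate's own z axis and vertical below 0.05 rad and x of plate in the frame of tray above 0.04 m and y of plate in the frame of tray between -0.006 and 0.006 m and angle between the x axis of plate and the x axis of tray, either way round below 0.1 rad and value of joint each of clip_left, clip_right below 0.055 rad and linear speed of plate below 0.02 m/s); the robot touches nothing.
It fails at once if the glass is pressed against the tray, its clips or its stop with more than 25 N (contact force between plate and tray above 25 N).
It fails at once if the gripper or arm pushes on the tray or its clips with more than 4 N (contact force between any of the fingers, the arm and tray above 4 N).
It fails at once if the plate is tipped more than 0.5 rad (angle between plate's own z axis and vertical above 0.5 rad).
It fails at once if another thing on the worktop is shifted by more than 30 mm (distance of any of mug, bowl, softener, jar, shaker, spoon from where it was at the start of the episode above 0.03 m).
It also fails if it takes over 72 s, if anything falls off the work surface, if the arm or the gripper's body presses on something with over 40 N, if the wrist force passes 120 N, or if a joint passes its speed limit or range.

## Working session

There is one attempt and no reset: what is moved stays moved. The work goes in short steps, Python scripts to look and compute and a tool call to move; the robot and the scene stay as the last step left them, time stands still between calls to the robot, and variables do not carry over. Pictures are saved under pics/ and viewed, at most 10 in all, crops included, and the job is handed in when it is done.

Besides the shell and the picture viewer there is one more tool, called after "Request:" as name([rows], argument=value, ...), one row to a line, values as JSON. apply_moves: Moves the arm, as the interface text tells. Its arguments: {"type":"object","properties":{"steps":{"type":"array"},"force":{"type":"number"}},"required":["steps"]}

```bash
mkdir -p pics; python3 - <<'E'
from plant import r, optics
import cv2, numpy as np, pickle
s=r.observe(); print({k:np.round(v,4) for k,v in s.items()})
for n in("top","side"):
    p=optics.capture(n); pickle.dump(p,open(n+'.pkl','wb'))
    cv2.imwrite(f"pics/{n}0.png",cv2.cvtColor(p["color"],cv2.COLOR_RGB2BGR))
    print(n,p["K"].round(1).tolist(),p["dist_coeffs"],(-p["R"].T@p["t"]).round(3))
    for l in("plate","tray","clip_left","mat","shaker","spoon","mug","bowl","softener","jar"):
        for b in optics.boxes_of(l,p)[:3]: 
            x=np.array(b["box"])*[560,420,560,420]; print(l,round(b["conf"],2),x.round().tolist())
E
```

```text
{'time': np.float64(0.0), 'q': array([ 1.2508,  0.69  , -0.1945,  1.5663,  0.1573,  0.9025, -0.2151]), 'qvel': array([ 0.0004,  0.0003, -0.0006, -0.0009, -0.0022,  0.002 ,  0.0012]), 'joint_efforts': array([-1.00000e-04, -5.27562e+01, -1.26670e+00, -1.53430e+01,
       -5.25000e-02,  6.60000e-03,  2.00000e-04]), 'eef_pos': array([ 0.2163, -0.5857,  0.2549]), 'orientation': array([-9.000e-04,  9.844e-01,  1.760e-01, -2.000e-04]), 'contact_force': array([ 0.455 , -0.4938, -0.6619]), 'moment': array([-0.0112, -0.0033,  0.0044]), 'grasp_force': np.float64(0.0), 'opening': np.float64(0.0878)}
top [[391.8, 0.0, 281.4], [0.0, 391.8, 208.6], [0.0, 0.0, 1.0]] [0.02751184 0.         0.         0.         0.        ] [0.352 0.028 1.376]
plate 0.83 [269.0, 221.0, 35.0, 37.0]
plate 0.75 [211.0, 163.0, 31.0, 40.0]
plate 0.66 [165.0, 275.0, 43.0, 32.0]
tray 0.89 [317.0, 136.0, 54.0, 98.0]
clip_left 0.53 [331.0, 144.0, 7.0, 22.0]
mat 0.87 [204.0, 151.0, 55.0, 62.0]
mat 0.24 [104.0, 208.0, 47.0, 44.0]
shaker 0.68 [278.0, 173.0, 9.0, 11.0]
spoon 0.65 [269.0, 121.0, 20.0, 50.0]
mug 0.81 [139.0, 167.0, 33.0, 29.0]
bowl 0.89 [104.0, 211.0, 46.0, 44.0]
softener 0.7 [416.0, 160.0, 40.0, 30.0]
softener 0.65 [318.0, 137.0, 56.0, 96.0]
jar 0.57 [402.0, 209.0, 27.0, 22.0]
side [[449.7, 0.0, 271.8], [0.0, 449.7, 210.0], [0.0, 0.0, 1.0]] [-0.12629269  0.          0.          0.          0.        ] [0.281 0.832 0.885]
plate 0.71 [260.0, 258.0, 59.0, 47.0]
plate 0.6 [313.0, 313.0, 54.0, 62.0]
plate 0.58 [173.0, 233.0, 63.0, 46.0]
tray 0.61 [202.0, 134.0, 114.0, 48.0]
tray 0.46 [175.0, 236.0, 61.0, 46.0]
clip_left 0.58 [217.0, 151.0, 19.0, 10.0]
mat 0.7 [166.0, 235.0, 74.0, 51.0]
shaker 0.82 [224.0, 182.0, 10.0, 29.0]
shaker 0.25 [175.0, 238.0, 62.0, 43.0]
spoon 0.64 [159.0, 176.0, 53.0, 34.0]
bowl 0.8 [177.0, 351.0, 86.0, 69.0]
softener 0.89 [271.0, 57.0, 19.0, 59.0]
jar 0.77 [310.0, 101.0, 22.0, 35.0]
jar 0.29 [136.0, 308.0, 48.0, 58.0]
```

```bash
python3 - <<'E'
import cv2
a=cv2.imread("pics/top0.png")[110:320,90:470]
cv2.imwrite("pics/top0c.png",cv2.resize(a,None,fx=2.1,fy=2.1,interpolation=cv2.INTER_CUBIC))
E
```

```text
(no output)
```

View pics/top0c.png

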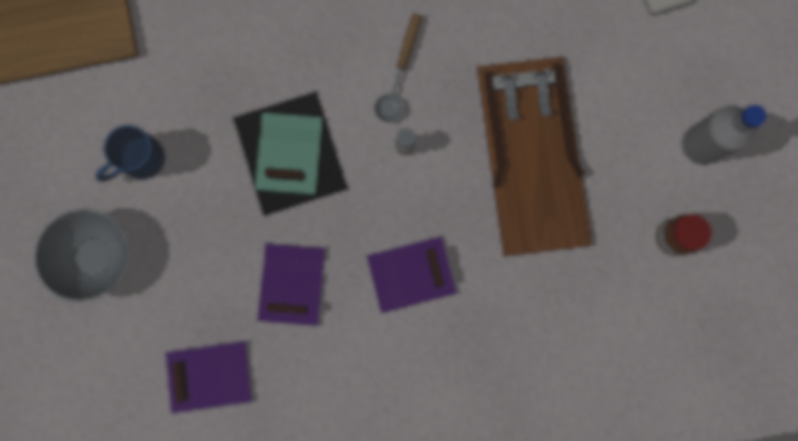

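View pics/side0.png

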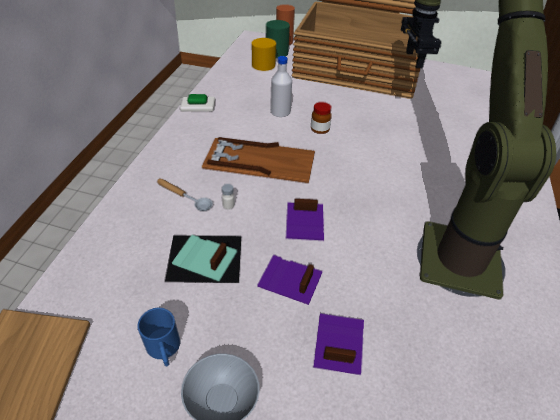

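The top crop shows four plate-like things. The green one is on the black mat at full-image (227,182). The three purple ones are at (229,245), (286,240) and (190,290). Only the green one fits, with its handle at the bottom, towards the robot, and its groove side up. The tray is at (344,184), with its clips at the top end.

```bash
cat > h.py <<'E'
import numpy as np, cv2
def pix2w(p,uv,z):
    n=cv2.undistortPoints(np.array(uv,float).reshape(-1,1,2),p["K"],p["dist_coeffs"]).reshape(-1,2)
    d=np.c_[n,np.ones(len(n))]@p["R"]; c=-p["R"].T@p["t"]
    return c+d*((z-c[2])/d[:,2])[:,None]
def w2pix(p,X): 
    return cv2.projectPoints(np.array(X,float).reshape(-1,1,3),cv2.Rodrigues(p["R"])[0],p["t"],p["K"],p["dist_coeffs"])[0].reshape(-1,2)
def hsv(p): return cv2.cvtColor(p["color"],cv2.COLOR_RGB2HSV)
def biggest(m):
    n,l,s,c=cv2.connectedComponentsWithStats(m.astype(np.uint8)); i=1+np.argmax(s[1:,4]); return l==i
def rect(p,m,z):
    v,u=np.nonzero(m); X=pix2w(p,np.c_[u,v],z)[:,:2]
    c,s,a=cv2.minAreaRect((X*1000).astype(np.float32)); return np.array(c)/1000,np.array(s),a,X.mean(0)
E
cat > m.py <<'E'
from h import *; import pickle
for n in("top","side"):
    p=pickle.load(open(n+'.pkl','rb')); H=hsv(p); h,s,v=H[...,0].astype(int),H[...,1],H[...,2]
    g=biggest((h>65)&(h<95)&(s>60)); g2=cv2.morphologyEx(g.astype(np.uint8),cv2.MORPH_CLOSE,np.ones((9,9)))
    print(n,'plate',g.sum(),*rect(p,g2,.012))
    # handle: dark reddish inside hull
    hull=cv2.convexHull(np.argwhere(g)[:,::-1].astype(np.int32)); M=np.zeros(g.shape,np.uint8); cv2.fillConvexPoly(M,hull,1)
    hd=biggest((M>0)&~g&((h<25)|(h>165))); print('handle',hd.sum(),*rect(p,hd,.048))
    b=np.zeros(g.shape,bool)
    if n=="top": b[128:240,310:378]=1
    else: b[130:190,195:325]=1
    print('hsv bed',H[205,352] if n=="top" else H[163,285])
    t=biggest(b&((h<16)|(h>172))&(s>85)&(v>35)); print('tray',t.sum(),*rect(p,cv2.morphologyEx(t.astype(np.uint8),cv2.MORPH_CLOSE,np.ones((9,9))),.012))
E
python3 m.py
```

```text
top plate 922 [0.62974219 0.19653325] [101.96952057 132.00712585] 84.76972961425781 [0.6299608  0.19655025]
handle 52 [0.58823706 0.19879218] [54.86821365 10.43541527] 88.96465301513672 [0.58835777 0.19819829]
hsv bed [ 12 131  76]
tray 3221 [ 0.62025671 -0.21743201] [323.71636963 146.72561646] 6.031400680541992 [ 0.61728702 -0.21709211]
side plate 1614 [0.62689496 0.19872894] [108.65376282 137.25007629] 84.66033935546875 [0.62535476 0.20059692]
handle 213 [0.58199017 0.21339819] [78.98712158 23.95752716] 87.6668701171875 [0.58200298 0.21327114]
hsv bed [ 12 174 119]
tray 3113 [ 0.61721509 -0.22205952] [328.08319092 176.30076599] 6.158987998962402 [ 0.61477071 -0.21205659]
```

```bash
cat > go.py <<'E'
import sys; from plant import r; import numpy as np
from scipy.spatial.transform import Rotation as Ro
def rel(x,y,z,yaw):
    s=r.observe(); q=np.array(s["orientation"]); R=Ro.from_quat(q[[1,2,3,0]]).as_matrix()
    d=R.T@(np.array([x,y,z])-s["eef_pos"]); yw=np.degrees(np.arctan2(R[1,0],R[0,0]))
    print("yaw",yw.round(2),"tilt",np.degrees(np.arccos(-R[2,2])).round(2),"F",np.round(s["contact_force"],1),"open",round(float(s["opening"]),4),"t",s["time"])
    print("tx ty tz",d.round(4),"twist",round(-(yaw-yw+180)%360-180 if False else -(((yaw-yw)+180)%360-180),2))
if __name__=="__main__": rel(*map(float,sys.argv[1:]))
E
python3 go.py 0.5895 0.2 0.2 84.8; python3 go.py 0.33 -0.3 0.255 60
```

```text
yaw 20.27 tilt 0.0 F [-0.1  0.9 -0.6] open 0.0882 t 1.1
tx ty tz [ 0.6223 -0.6084  0.0557] twist -64.53
yaw 20.27 tilt 0.0 F [-0.1  0.9 -0.6] open 0.0882 t 1.1
tx ty tz [ 0.2056 -0.2293  0.0007] twist -39.73
```

Request:
apply_moves([
  {"tx":0.622,"ty":-0.608,"tz":0,"twist":-64.5,"hand":0},
  {"tx":0.622,"ty":-0.608,"tz":0,"twist":-64.5,"hand":0},
  {"tx":0.622,"ty":-0.608,"tz":0,"twist":-64.5,"hand":0},
  {"tx":0.622,"ty":-0.608,"tz":0,"twist":-64.5,"hand":0},
  {"tx":0.622,"ty":-0.608,"tz":0,"twist":-64.5,"hand":0},
  {"tx":0.622,"ty":-0.608,"tz":0,"twist":-64.5,"hand":0},
  {"tx":0.622,"ty":-0.608,"tz":0,"twist":-64.5,"hand":0},
  {"tx":0.622,"ty":-0.608,"tz":0,"twist":-64.5,"hand":0},
])

```text
time: 2.1
eef_pos: [0.4318, -0.133, 0.256]
orientation: [0.0, 0.739, 0.674, 0.0]
contact_force: [0.4, 0.3, 0.2]
opening: 0.0886
grasp_force: 0.0
```

```bash
python3 go.py 0.5895 0.2 0.2 84.8
```

```text
yaw 84.74 tilt 0.06 F [0.4 0.3 0.2] open 0.0886 t 2.1
tx ty tz [0.346  0.1265 0.056 ] twist -0.06
```

Request:
apply_moves([
  {"tx":0.346,"ty":0.1265,"tz":0,"hand":0},
  {"tx":0.346,"ty":0.1265,"tz":0,"hand":0},
  {"tx":0.346,"ty":0.1265,"tz":0,"hand":0},
  {"tx":0.346,"ty":0.1265,"tz":0,"hand":0},
  {"tx":0.346,"ty":0.1265,"tz":0,"hand":0},
  {"tx":0.346,"ty":0.1265,"tz":0.056,"hand":0},
  {"tx":0.346,"ty":0.1265,"tz":0.1,"hand":0},
  {"tx":0.346,"ty":0.1265,"tz":0.1,"hand":0},
])

```text
$.steps[0]: bad value
```

```bash
python3 go.py 0.5895 0.2 0.038 84.8; python3 - <<'E'
from plant import optics
import cv2,pickle
p=optics.capture("side"); pickle.dump(p,open('side1.pkl','wb'))
a=cv2.cvtColor(p["color"],cv2.COLOR_RGB2BGR)[150:310,110:310]
cv2.imwrite("pics/s1.png",cv2.resize(a,None,fx=3,fy=3,interpolation=cv2.INTER_CUBIC))
E
```

```text
yaw 84.74 tilt 0.06 F [0.4 0.3 0.2] open 0.0886 t 2.1
tx ty tz [0.3461 0.1263 0.218 ] twist -0.06
```

View pics/s1.png

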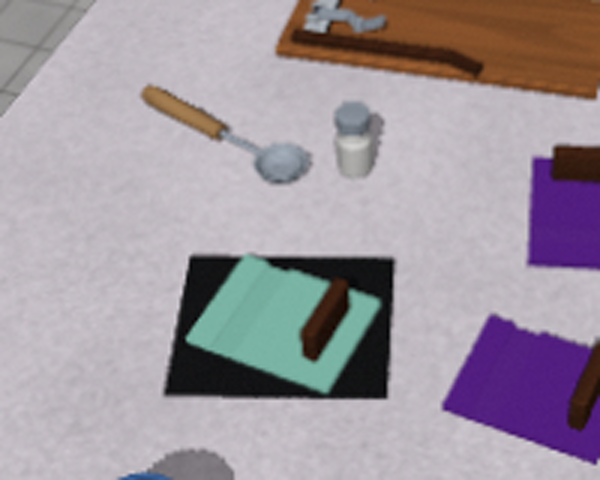

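The move was refused because each row needs all its keys. The crop confirms the target: the green plate is on the black mat at full-image (203,257), with its groove at the far edge and its handle at (219,256).

Request:
apply_moves([
  {"tx":0.346,"ty":0.1265,"tz":0,"twist":0,"hand":0},
  {"tx":0.346,"ty":0.1265,"tz":0,"twist":0,"hand":0},
  {"tx":0.346,"ty":0.1265,"tz":0,"twist":0,"hand":0},
  {"tx":0.346,"ty":0.1265,"tz":0,"twist":0,"hand":0},
  {"tx":0.346,"ty":0.1265,"tz":0,"twist":0,"hand":0},
  {"tx":0.346,"ty":0.1265,"tz":0.05,"twist":0,"hand":0},
  {"tx":0.346,"ty":0.1265,"tz":0.1,"twist":0,"hand":0},
  {"tx":0.346,"ty":0.1265,"tz":0.13,"twist":0,"hand":0},
])

```text
time: 3.15
eef_pos: [0.5872, 0.1991, 0.1226]
orientation: [-0.001, 0.738, 0.675, -0.002]
contact_force: [-0.3, -0.3, 0.5]
opening: 0.0883
grasp_force: 0.0
```

```bash
python3 go.py 0.5895 0.2 0.038 84.8; python3 - <<'E'
from plant import optics
import cv2,pickle
p=optics.capture("side"); pickle.dump(p,open('side1.pkl','wb'))
a=cv2.cvtColor(p["color"],cv2.COLOR_RGB2BGR)[150:310,110:310]
cv2.imwrite("pics/s2.png",cv2.resize(a,None,fx=3,fy=3,interpolation=cv2.INTER_CUBIC))
E
```

```text
yaw 84.89 tilt 0.2 F [-0.3 -0.3  0.5] open 0.0883 t 3.15
tx ty tz [0.0012 0.0025 0.0846] twist 0.09
```

View pics/s2.png

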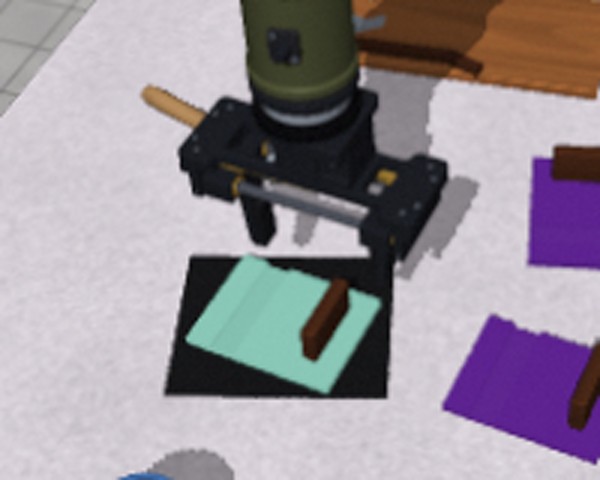

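The fingers (crop 260,230 and 385,260) stand astride the handle's line, so I'll descend and grip.

Request:
apply_moves([
  {"tx":0,"ty":0,"tz":0.03,"twist":0,"hand":0},
  {"tx":0,"ty":0,"tz":0.06,"twist":0,"hand":0},
  {"tx":0,"ty":0,"tz":0.075,"twist":0,"hand":0},
  {"tx":0,"ty":0,"tz":0.086,"twist":0,"hand":0},
  {"tx":0,"ty":0,"tz":0.086,"twist":0,"hand":0.5},
  {"tx":0,"ty":0,"tz":0.086,"twist":0,"hand":0.7},
  {"tx":0,"ty":0,"tz":0.086,"twist":0,"hand":1},
  {"tx":0,"ty":0,"tz":0.086,"twist":0,"hand":1},
], force=25)

```text
time: 4.2
eef_pos: [0.5887, 0.1986, 0.0402]
orientation: [0.0, 0.739, 0.674, 0.0]
contact_force: [1.2, 0.3, 0.3]
opening: 0.0501
grasp_force: 0.0
```

Request:
apply_moves([
  {"tx":0,"ty":0,"tz":0,"twist":0,"hand":1},
  {"tx":0,"ty":0,"tz":0,"twist":0,"hand":1},
  {"tx":0,"ty":0,"tz":0,"twist":0,"hand":1},
  {"tx":0,"ty":0,"tz":0,"twist":0,"hand":1},
])

```text
time: 4.7
eef_pos: [0.5885, 0.1985, 0.0397]
orientation: [0.0, 0.739, 0.674, 0.0]
contact_force: [-0.6, -0.2, -0.4]
opening: 0.0138
grasp_force: 25.0
```

```bash
python3 go.py 0.5895 0.2 0.038 84.8
```

```text
yaw 84.77 tilt 0.02 F [-0.6 -0.2 -0.4] open 0.0138 t 4.7
tx ty tz [0.0016 0.0008 0.0017] twist -0.03
```

Request:
apply_moves([
  {"tx":0,"ty":0,"tz":-0.01,"twist":0,"hand":1},
  {"tx":0,"ty":0,"tz":-0.03,"twist":0,"hand":1},
  {"tx":0,"ty":0,"tz":-0.055,"twist":0,"hand":1},
  {"tx":0,"ty":0,"tz":-0.08,"twist":0,"hand":1},
  {"tx":0,"ty":0,"tz":-0.1,"twist":0,"hand":1},
  {"tx":0,"ty":0,"tz":-0.11,"twist":0,"hand":1},
  {"tx":0,"ty":0,"tz":-0.12,"twist":0,"hand":1},
  {"tx":0,"ty":0,"tz":-0.12,"twist":0,"hand":1},
])

```text
time: 5.7
eef_pos: [0.5886, 0.1986, 0.1603]
orientation: [0.0, 0.739, 0.674, 0.0]
contact_force: [-0.7, 0.2, -2.6]
opening: 0.0139
grasp_force: 25.0
```

```bash
python3 go.py 0.481 -0.2335 0.16 96
```

```text
yaw 84.77 tilt 0.06 F [-0.7  0.2 -2.6] open 0.0139 t 5.7
tx ty tz [-4.401e-01 -6.780e-02  1.000e-04] twist -11.23
```

Request:
apply_moves([
  {"tx":-0.02,"ty":-0.003,"tz":0,"twist":-1,"hand":1},
  {"tx":-0.06,"ty":-0.009,"tz":0,"twist":-2,"hand":1},
  {"tx":-0.1,"ty":-0.015,"tz":0,"twist":-3,"hand":1},
  {"tx":-0.145,"ty":-0.022,"tz":0,"twist":-4,"hand":1},
  {"tx":-0.19,"ty":-0.029,"tz":0,"twist":-5,"hand":1},
  {"tx":-0.235,"ty":-0.036,"tz":0,"twist":-6,"hand":1},
  {"tx":-0.27,"ty":-0.042,"tz":0,"twist":-7,"hand":1},
  {"tx":-0.3,"ty":-0.046,"tz":0,"twist":-8,"hand":1},
])

```text
time: 6.7
eef_pos: [0.513, -0.0994, 0.159]
orientation: [-0.0, 0.69, 0.724, -0.001]
contact_force: [-0.0, -0.7, -3.2]
opening: 0.0134
grasp_force: 25.0
```

```bash
python3 go.py 0.481 -0.2335 0.12 96
```

```text
yaw 92.71 tilt 0.18 F [-0.  -0.7 -3.2] open 0.0134 t 6.7
tx ty tz [-0.1324 -0.0382  0.0393] twist -3.29
```

Request:
apply_moves([
  {"tx":-0.03,"ty":-0.009,"tz":0,"twist":-1,"hand":1},
  {"tx":-0.06,"ty":-0.018,"tz":0.005,"twist":-2,"hand":1},
  {"tx":-0.09,"ty":-0.027,"tz":0.015,"twist":-3,"hand":1},
  {"tx":-0.115,"ty":-0.033,"tz":0.025,"twist":-3.3,"hand":1},
  {"tx":-0.132,"ty":-0.038,"tz":0.04,"twist":-3.3,"hand":1},
  {"tx":-0.132,"ty":-0.038,"tz":0.055,"twist":-3.3,"hand":1},
  {"tx":-0.132,"ty":-0.038,"tz":0.06,"twist":-3.3,"hand":1},
  {"tx":-0.132,"ty":-0.038,"tz":0.06,"twist":-3.3,"hand":1},
])

```text
time: 7.7
eef_pos: [0.484, -0.2281, 0.0994]
orientation: [-0.001, 0.668, 0.744, 0.0]
contact_force: [0.0, -0.7, -3.4]
opening: 0.0138
grasp_force: 25.0
```

```bash
python3 go.py 0.481 -0.2335 0.0477 96;  python3 - <<'E'
from plant import optics
import cv2,pickle
a=[]
for n,(y0,x0) in (("side",(110,180)),("top",(120,290))):
    p=optics.capture(n); pickle.dump(p,open(n+'2.pkl','wb'))
    c=cv2.cvtColor(p["color"],cv2.COLOR_RGB2BGR)[y0:y0+140,x0:x0+140]
    a.append(cv2.resize(c,(400,400),interpolation=cv2.INTER_CUBIC))
cv2.imwrite("pics/s3.png",cv2.hconcat(a))
E
```

```text
yaw 96.22 tilt 0.07 F [ 0.  -0.7 -3.4] open 0.0138 t 7.7
tx ty tz [-0.0051 -0.0036  0.0517] twist 0.22
```

View pics/s3.png

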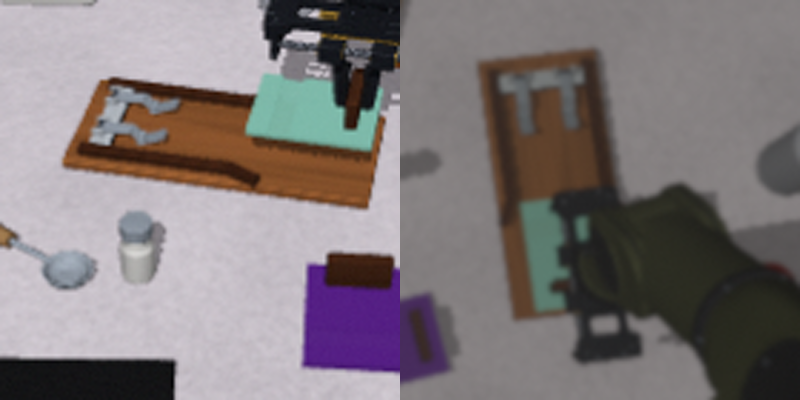

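The plate hangs level over the open end. In the left panel its glass is at (315,110), with the groove edge towards the clips at (130,115). I'll lower it close to the bed and then measure.

Request:
apply_moves([
  {"tx":-0.003,"ty":-0.002,"tz":0.01,"twist":0.2,"hand":1},
  {"tx":-0.005,"ty":-0.0035,"tz":0.02,"twist":0.2,"hand":1},
  {"tx":-0.005,"ty":-0.0035,"tz":0.03,"twist":0.2,"hand":1},
  {"tx":-0.005,"ty":-0.0035,"tz":0.038,"twist":0.2,"hand":1},
  {"tx":-0.005,"ty":-0.0035,"tz":0.043,"twist":0.2,"hand":1},
  {"tx":-0.005,"ty":-0.0035,"tz":0.046,"twist":0.2,"hand":1},
  {"tx":-0.005,"ty":-0.0035,"tz":0.046,"twist":0.2,"hand":1},
  {"tx":-0.005,"ty":-0.0035,"tz":0.046,"twist":0.2,"hand":1},
])

```text
time: 8.8
eef_pos: [0.4809, -0.2352, 0.054]
orientation: [0.0, 0.67, 0.742, 0.0]
contact_force: [-0.1, 0.6, -3.1]
opening: 0.0139
grasp_force: 25.0
```

```bash
python3 go.py 0.481 -0.2335 0.0477 96;  python3 - <<'E'
from plant import optics,r
import cv2,pickle
from h import *
a=[]
T=np.array([.620,-.2174]);th=np.radians(6.03);e=np.array([np.cos(th),np.sin(th)]);f=np.array([-e[1],e[0]])
z=r.observe()["eef_pos"][2]-.0357
for n,(y0,x0) in (("side",(110,180)),("top",(120,290))):
    p=optics.capture(n); pickle.dump(p,open(n+'3.pkl','wb'))
    H=hsv(p);h,s=H[...,0].astype(int),H[...,1]
    g=biggest((h>65)&(h<95)&(s>50)); v,u=np.nonzero(g); X=pix2w(p,np.c_[u,v],z+.008)[:,:2]-T
    x,y=X@e,X@f; print(n,g.sum(),'x',np.percentile(x,[1,99]).round(4),'y',np.percentile(y,[1,99]).round(4))
    # side edges by x bin
    for lo in np.arange(-.16,-.03,.02):
        k=(x>lo)&(x<lo+.02)
        if k.sum()>5: print(lo.round(2),y[k].min().round(4),y[k].max().round(4))
    # predicted tray outline drawn
    c=p["color"].copy()
    q=lambda x,y,zz:w2pix(p,[[*(T+x*e+y*f),zz]])[0]
    big=cv2.resize(cv2.cvtColor(c,cv2.COLOR_RGB2BGR)[y0:y0+140,x0:x0+140],(400,400),interpolation=cv2.INTER_CUBIC)
    for P in([(-.165,-.075),(.165,-.075),(.165,.075),(-.165,.075)],[(-.046,-.069),(-.015,-.0535),(.15,-.0535)],[(-.046,.069),(-.015,.0535),(.15,.0535)]):
        L=np.array([q(*t,.012) for t in P]); L=((L-[x0,y0]+.5)*400/140).astype(int)
        cv2.polylines(big,[L.reshape(-1,1,2)],len(P)==4,(0,255,255),1)
    a.append(big)
cv2.imwrite("pics/s4.png",cv2.hconcat(a))
E
```

```text
yaw 95.87 tilt 0.03 F [-0.1  0.6 -3.1] open 0.0139 t 8.8
tx ty tz [0.0017 0.0003 0.0063] twist -0.13
side 783 x [-0.1657 -0.0388] y [-0.0501  0.0556]
-0.16 -0.0143 0.0564
-0.14 -0.0162 0.0568
-0.12 -0.0507 0.0567
-0.1 -0.0504 0.0559
-0.08 -0.0444 0.0571
-0.06 -0.0533 0.0555
-0.04 -0.0506 0.0462
top 486 x [0.0348 0.1344] y [-0.7888 -0.6985]
```

View pics/s4.png

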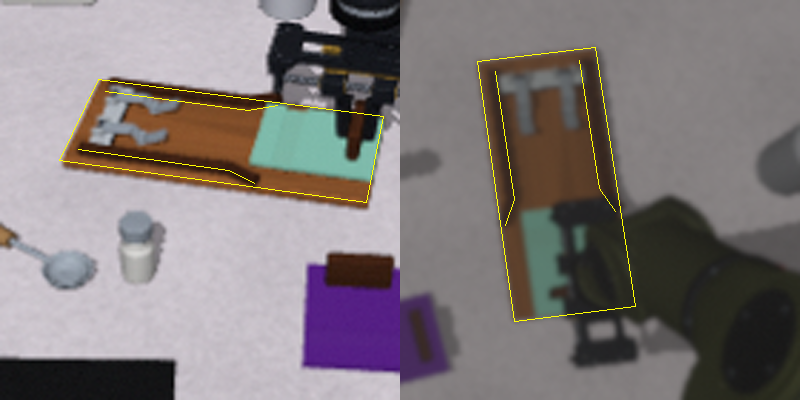

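The tray outline overlays well in both panels. The plate lies between the edges and is roughly centred. I'll check its side edge in the top view.

```bash
python3 - <<'E'
import pickle
from h import *
T=np.array([.620,-.2174]);th=np.radians(6.03);e=np.array([np.cos(th),np.sin(th)]);f=np.array([-e[1],e[0]])
for n,zt in(("top3",.0263),("side3",.0263)):
    p=pickle.load(open(n+'.pkl','rb'));H=hsv(p);h,s=H[...,0].astype(int),H[...,1]
    m=(h>60)&(h<95)&(s>45); b=np.zeros_like(m); b[(slice(180,245),slice(320,350)) if n=="top3" else (slice(130,185),slice(255,320))]=1
    g=biggest(m&b); v,u=np.nonzero(g); uv=[]
    # left-edge subpixel: per row, first col (top) ; tray-left edge y
    X=pix2w(p,np.c_[u,v],zt)[:,:2]-T; x,y=X@e,X@f
    B=[]
    for lo in np.arange(-.15,-.04,.01):
        k=(x>lo)&(x<lo+.01)
        if k.sum()>3: B.append((lo+.005,y[k].max()+.0015,))
    B=np.array(B); print(n,g.sum(),B[:,1].round(4),np.polyfit(B[:,0],B[:,1],1).round(4),'lead',np.percentile(x,99).round(4))
E
```

```text
top3 385 [0.0499 0.0484 0.0498 0.0488 0.0478 0.0498 0.0483 0.0492 0.0487 0.0472
 0.0496] [-0.0078  0.0481] lead -0.038
side3 790 [0.0585 0.0565 0.0584 0.0563 0.0582 0.0555 0.0574 0.0587 0.0572 0.0551
 0.057 ] [-0.0115  0.0561] lead -0.0388
```

Request:
apply_moves([
  {"tx":0,"ty":0,"tz":0.002,"twist":0,"hand":1},
  {"tx":0,"ty":0,"tz":0.004,"twist":0,"hand":1},
  {"tx":0,"ty":0,"tz":0.005,"twist":0,"hand":1},
  {"tx":0,"ty":0,"tz":0.005,"twist":0,"hand":1},
])

```text
time: 9.4
eef_pos: [0.4806, -0.2351, 0.0486]
orientation: [-0.0, 0.67, 0.742, -0.0]
contact_force: [-0.0, 0.2, -2.0]
opening: 0.0138
grasp_force: 25.0
```

Request:
apply_moves([
  {"tx":0,"ty":0,"tz":0.0005,"twist":0,"hand":1},
  {"tx":0,"ty":0,"tz":0.001,"twist":0,"hand":1},
  {"tx":0,"ty":0,"tz":0.001,"twist":0,"hand":1},
])

```text
time: 9.78
eef_pos: [0.4808, -0.2351, 0.0478]
orientation: [0.0, 0.67, 0.742, 0.0]
contact_force: [0.4, -0.2, -2.4]
opening: 0.0136
grasp_force: 25.0
```

Request:
apply_moves([
  {"tx":0,"ty":0,"tz":0.0005,"twist":0,"hand":1},
  {"tx":0,"ty":0,"tz":0.0005,"twist":0,"hand":1},
])

```text
time: 10.02
eef_pos: [0.4808, -0.2351, 0.0476]
orientation: [0.0, 0.67, 0.742, -0.0]
contact_force: [-1.3, 0.1, 4.1]
opening: 0.0139
grasp_force: 25.0
```

Request:
apply_moves([
  {"tx":0,"ty":0,"tz":0.0005,"twist":0,"hand":1},
  {"tx":0,"ty":0,"tz":0.0005,"twist":0,"hand":1},
])

```text
time: 10.28
eef_pos: [0.4807, -0.2351, 0.0476]
orientation: [0.0, 0.67, 0.742, -0.0]
contact_force: [-2.5, 1.2, 9.8]
opening: 0.0137
grasp_force: 25.0
```

Request:
apply_moves([
  {"tx":0,"ty":0,"tz":-0.0008,"twist":0,"hand":1},
  {"tx":0.001,"ty":0.005,"tz":-0.0008,"twist":-0.1,"hand":1},
  {"tx":0.001,"ty":0.012,"tz":-0.0008,"twist":-0.1,"hand":1},
  {"tx":0.001,"ty":0.02,"tz":-0.0008,"twist":-0.1,"hand":1},
  {"tx":0.001,"ty":0.028,"tz":-0.0008,"twist":-0.1,"hand":1},
  {"tx":0.001,"ty":0.035,"tz":-0.0008,"twist":-0.1,"hand":1},
  {"tx":0.001,"ty":0.04,"tz":-0.0008,"twist":-0.1,"hand":1},
  {"tx":0.001,"ty":0.04,"tz":-0.0008,"twist":-0.1,"hand":1},
])

```text
time: 11.28
eef_pos: [0.5218, -0.2298, 0.0477]
orientation: [0.001, 0.669, 0.743, 0.001]
contact_force: [-0.6, -0.1, 2.3]
opening: 0.0138
grasp_force: 25.0
```

```bash
python3 go.py 0.5206 -0.2299 0.0482 96.03;  python3 - <<'E'
from plant import optics
import pickle,cv2
from h import *
T=np.array([.620,-.2174]);th=np.radians(6.03);e=np.array([np.cos(th),np.sin(th)]);f=np.array([-e[1],e[0]])
p=optics.capture("top");H=hsv(p);h,s=H[...,0].astype(int),H[...,1]
m=(h>60)&(h<95)&(s>45); b=np.zeros_like(m); b[165:235,315:350]=1
g=biggest(m&b); v,u=np.nonzero(g); X=pix2w(p,np.c_[u,v],.0205)[:,:2]-T; x,y=X@e,X@f
B=np.array([(lo+.005,y[(x>lo)&(x<lo+.01)].max()+.0015) for lo in np.arange(-.11,.0,.01) if ((x>lo)&(x<lo+.01)).sum()>3])
print(g.sum(),B.round(4).tolist(),np.percentile(x,99))
E
```

```text
yaw 95.99 tilt 0.13 F [-0.6 -0.1  2.3] open 0.0138 t 11.275
tx ty tz [ 0.     -0.0012 -0.0005] twist -0.04
375 [[-0.105, 0.0503], [-0.095, 0.0488], [-0.085, 0.0508], [-0.075, 0.0492], [-0.065, 0.0507], [-0.055, 0.0502], [-0.045, 0.0511], [-0.035, 0.0506], [-0.025, 0.0491], [-0.015, 0.0516], [-0.005, 0.0501]] 0.003570090239494818
```

Request:
apply_moves([
  {"tx":0,"ty":0.004,"tz":-0.0003,"twist":0,"hand":1},
  {"tx":0,"ty":0.011,"tz":-0.0003,"twist":0,"hand":1},
  {"tx":0,"ty":0.018,"tz":-0.0003,"twist":0,"hand":1},
  {"tx":0,"ty":0.025,"tz":-0.0003,"twist":0,"hand":1},
  {"tx":0,"ty":0.032,"tz":-0.0003,"twist":0,"hand":1},
  {"tx":0,"ty":0.038,"tz":-0.0003,"twist":0,"hand":1},
  {"tx":0,"ty":0.043,"tz":-0.0003,"twist":0,"hand":1},
  {"tx":0,"ty":0.043,"tz":-0.0003,"twist":0,"hand":1},
])

```text
time: 12.32
eef_pos: [0.5639, -0.2253, 0.0477]
orientation: [0.0, 0.669, 0.743, 0.001]
contact_force: [-0.1, -0.6, -1.9]
opening: 0.014
grasp_force: 25.0
```

```bash
python3 go.py 0.5634 -0.2254 0.0482 96.03
```

```text
yaw 95.99 tilt 0.07 F [-0.1 -0.6 -1.9] open 0.014 t 12.325
tx ty tz [-0.0001 -0.0005 -0.0005] twist -0.04
```

Request:
apply_moves([
  {"tx":0,"ty":0.003,"tz":0,"twist":0,"hand":1},
  {"tx":0,"ty":0.006,"tz":0,"twist":0,"hand":1},
  {"tx":0,"ty":0.009,"tz":0,"twist":0,"hand":1},
  {"tx":0,"ty":0.012,"tz":0,"twist":0,"hand":1},
  {"tx":0,"ty":0.015,"tz":0,"twist":0,"hand":1},
  {"tx":0,"ty":0.018,"tz":0,"twist":0,"hand":1},
  {"tx":0,"ty":0.021,"tz":0,"twist":0,"hand":1},
  {"tx":0,"ty":0.024,"tz":0,"twist":0,"hand":1},
])

```text
time: 13.32
eef_pos: [0.5873, -0.223, 0.0478]
orientation: [0.0, 0.669, 0.743, 0.0]
contact_force: [0.3, -0.3, -2.7]
opening: 0.0138
grasp_force: 25.0
```

Request:
apply_moves([
  {"tx":0,"ty":0.0025,"tz":0,"twist":0,"hand":1},
  {"tx":0,"ty":0.005,"tz":0,"twist":0,"hand":1},
  {"tx":0,"ty":0.0075,"tz":0,"twist":0,"hand":1},
  {"tx":0,"ty":0.01,"tz":0,"twist":0,"hand":1},
])

```text
time: 13.82
eef_pos: [0.5958, -0.2224, 0.0477]
orientation: [-0.001, 0.669, 0.743, -0.001]
contact_force: [-6.1, -0.6, 3.1]
opening: 0.0136
grasp_force: 25.0
```

Request:
apply_moves([
  {"tx":0,"ty":0.0025,"tz":0,"twist":0,"hand":1},
  {"tx":0,"ty":0.005,"tz":0,"twist":0,"hand":1},
  {"tx":0,"ty":0.0075,"tz":0,"twist":0,"hand":1},
  {"tx":0,"ty":0.01,"tz":0,"twist":0,"hand":1},
])

```text
time: 14.32
eef_pos: [0.6064, -0.2214, 0.0478]
orientation: [-0.0, 0.669, 0.743, -0.001]
contact_force: [-2.7, 0.5, -1.5]
opening: 0.0136
grasp_force: 25.0
```

```bash
python3 go.py 0.608 -0.22 0.0482 96.03;python3 - <<'E'
from plant import optics
import cv2,pickle
a=[]
for n,(y0,x0) in (("side",(120,190)),("top",(120,310))):
    p=optics.capture(n); pickle.dump(p,open(n+'4.pkl','wb'))
    c=cv2.cvtColor(p["color"],cv2.COLOR_RGB2BGR)[y0:y0+90,x0:x0+90]
    a.append(cv2.resize(c,(400,400),interpolation=cv2.INTER_CUBIC))
cv2.imwrite("pics/s5.png",cv2.hconcat(a))
E
```

```text
yaw 95.95 tilt 0.07 F [-2.7  0.5 -1.5] open 0.0136 t 14.325
tx ty tz [ 0.0012  0.0018 -0.0004] twist -0.08
```

View pics/s5.png

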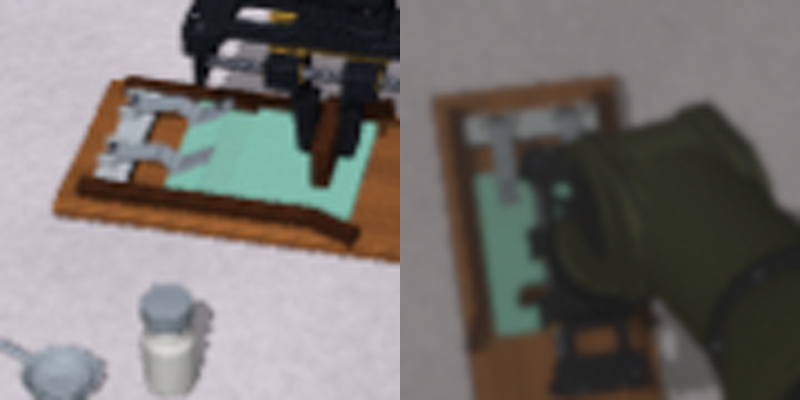

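Both clips ride on the glass: in the left panel their lips at (200,155) and (215,105) lie over the green. I'll go on slowly.

Request:
apply_moves([
  {"tx":0,"ty":0.002,"tz":0,"twist":0,"hand":1},
  {"tx":0,"ty":0.004,"tz":0,"twist":0,"hand":1},
  {"tx":0,"ty":0.006,"tz":0,"twist":0,"hand":1},
  {"tx":0,"ty":0.008,"tz":0,"twist":0,"hand":1},
])

```text
time: 14.92
eef_pos: [0.615, -0.22, 0.0477]
orientation: [-0.0, 0.669, 0.743, 0.0]
contact_force: [-2.5, -0.1, -0.7]
opening: 0.0137
grasp_force: 25.0
```

Request:
apply_moves([
  {"tx":0,"ty":0.001,"tz":0,"twist":0,"hand":1},
  {"tx":0,"ty":0.002,"tz":0,"twist":0,"hand":1},
  {"tx":0,"ty":0.003,"tz":0,"twist":0,"hand":1},
  {"tx":0,"ty":0.004,"tz":0,"twist":0,"hand":1},
])

```text
time: 15.42
eef_pos: [0.6189, -0.2197, 0.0478]
orientation: [0.0, 0.669, 0.743, -0.0]
contact_force: [-2.6, 0.1, -2.4]
opening: 0.0134
grasp_force: 25.0
```

Request:
apply_moves([
  {"tx":0,"ty":0.001,"tz":0,"twist":0,"hand":1},
  {"tx":0,"ty":0.002,"tz":0,"twist":0,"hand":1},
  {"tx":0,"ty":0.003,"tz":0,"twist":0,"hand":1},
])

```text
time: 15.8
eef_pos: [0.6219, -0.2194, 0.0478]
orientation: [0.0, 0.669, 0.743, -0.0]
contact_force: [-2.7, 0.7, -1.4]
opening: 0.014
grasp_force: 25.0
```

```bash
python3 go.py 0.62 -0.2196 0.0482 96.03
```

```text
yaw 95.97 tilt 0.0 F [-2.7  0.7 -1.4] open 0.014 t 15.8
tx ty tz [ 0.     -0.0019 -0.0004] twist -0.06
```

Request:
apply_moves([
  {"tx":0,"ty":0.001,"tz":0,"twist":0,"hand":1},
  {"tx":0,"ty":0.002,"tz":0,"twist":0,"hand":1},
  {"tx":0,"ty":0.003,"tz":0,"twist":0,"hand":1},
])

```text
time: 16.18
eef_pos: [0.6249, -0.2191, 0.0478]
orientation: [0.0, 0.669, 0.743, -0.0]
contact_force: [-3.0, -1.0, -1.8]
opening: 0.0138
grasp_force: 25.0
```

Request:
apply_moves([
  {"tx":0,"ty":0.0007,"tz":0,"twist":0,"hand":1},
  {"tx":0,"ty":0.0014,"tz":0,"twist":0,"hand":1},
])

```text
time: 16.42
eef_pos: [0.6268, -0.2188, 0.0479]
orientation: [0.0, 0.669, 0.743, 0.0]
contact_force: [-1.5, 0.4, -3.4]
opening: 0.0141
grasp_force: 25.0
```

Request:
apply_moves([
  {"tx":0,"ty":0.0007,"tz":0,"twist":0,"hand":1},
  {"tx":0,"ty":0.0014,"tz":0,"twist":0,"hand":1},
])

```text
time: 16.68
eef_pos: [0.6287, -0.2185, 0.048]
orientation: [0.001, 0.669, 0.743, 0.001]
contact_force: [0.5, 0.2, -3.7]
opening: 0.0136
grasp_force: 25.0
```

The drag is gone, so the clips have dropped into the groove. The stop is at most 3 mm ahead.

Request:
apply_moves([
  {"tx":0,"ty":0.0005,"tz":0,"twist":0,"hand":1},
  {"tx":0,"ty":0.001,"tz":0,"twist":0,"hand":1},
])

```text
time: 16.92
eef_pos: [0.6298, -0.2184, 0.0482]
orientation: [0.001, 0.669, 0.743, 0.001]
contact_force: [3.0, 0.3, -4.7]
opening: 0.0138
grasp_force: 25.0
```

Request:
apply_moves([
  {"tx":0,"ty":0.0005,"tz":0,"twist":0,"hand":1},
  {"tx":0,"ty":0.0005,"tz":0,"twist":0,"hand":1},
])

```text
time: 17.18
eef_pos: [0.6298, -0.2185, 0.0481]
orientation: [0.001, 0.669, 0.743, 0.001]
contact_force: [3.4, 0.3, -4.5]
opening: 0.0139
grasp_force: 25.0
```

Request:
apply_moves([
  {"tx":0,"ty":0.0005,"tz":0,"twist":0,"hand":1},
  {"tx":0,"ty":0.0005,"tz":0,"twist":0,"hand":1},
])

```text
time: 17.42
eef_pos: [0.6299, -0.2185, 0.0479]
orientation: [0.0, 0.669, 0.743, 0.0]
contact_force: [2.9, 1.0, -3.5]
opening: 0.0136
grasp_force: 25.0
```

Request:
apply_moves([
  {"tx":0,"ty":0.0005,"tz":0,"twist":0,"hand":1},
  {"tx":0,"ty":0.0005,"tz":0,"twist":0,"hand":1},
])

```text
time: 17.68
eef_pos: [0.6299, -0.2185, 0.0479]
orientation: [-0.0, 0.669, 0.743, -0.0]
contact_force: [2.9, 0.9, -2.3]
opening: 0.0139
grasp_force: 25.0
```

Request:
apply_moves([
  {"tx":0,"ty":0.0005,"tz":0,"twist":0,"hand":1},
  {"tx":0,"ty":0.0005,"tz":0,"twist":0,"hand":1},
])

```text
time: 17.92
eef_pos: [0.6299, -0.2185, 0.0478]
orientation: [-0.001, 0.669, 0.743, -0.001]
contact_force: [-0.1, 1.3, -2.0]
opening: 0.0138
grasp_force: 25.0
```

```bash
python3 go.py 0.6303 -0.2184 0.0482 96.03;python3 - <<'E'
from plant import optics
import cv2,pickle
p=optics.capture("side"); pickle.dump(p,open('side5.pkl','wb'))
c=cv2.cvtColor(p["color"],cv2.COLOR_RGB2BGR)[120:200,190:290]
cv2.imwrite("pics/s6.png",cv2.resize(c,None,fx=7,fy=7,interpolation=cv2.INTER_CUBIC))
E
```

```text
yaw 95.97 tilt 0.08 F [-0.1  1.3 -2. ] open 0.0138 t 17.925
tx ty tz [ 0.0001  0.0004 -0.0004] twist -0.06
```

View pics/s6.png

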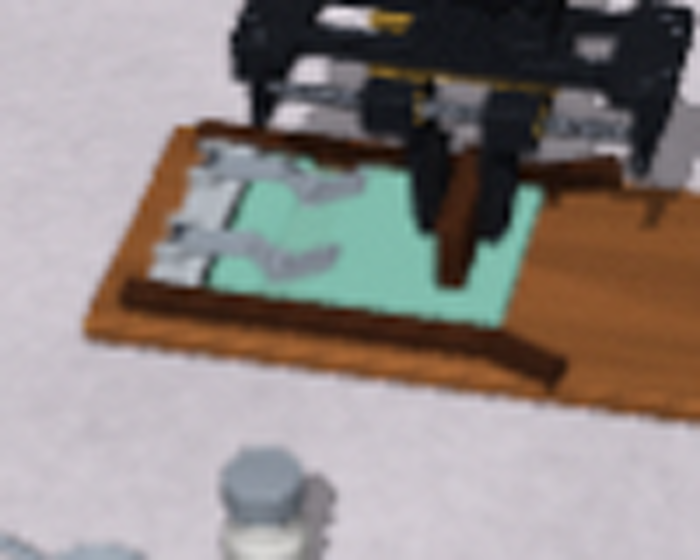

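The plate is against the dark rubber stop face (215,250), and the clips have bent down into the groove (285,265). I'll give one more small press to confirm, relax, then release with a small opening.

Request:
apply_moves([
  {"tx":0,"ty":0.0005,"tz":0,"twist":0,"hand":1},
  {"tx":0,"ty":0.0005,"tz":0,"twist":0,"hand":1},
])

```text
time: 18.23
eef_pos: [0.6302, -0.2186, 0.0477]
orientation: [-0.001, 0.669, 0.743, -0.001]
contact_force: [-3.2, 0.6, 0.5]
opening: 0.0138
grasp_force: 25.0
```

Request:
apply_moves([
  {"tx":0,"ty":-0.0003,"tz":0,"twist":0,"hand":1},
  {"tx":0,"ty":-0.0005,"tz":0.0002,"twist":0,"hand":0.75},
  {"tx":0,"ty":-0.0005,"tz":0.0002,"twist":0,"hand":0.65},
  {"tx":0,"ty":-0.0005,"tz":0.0002,"twist":0,"hand":0.65},
  {"tx":0,"ty":-0.0005,"tz":0.0002,"twist":0,"hand":0.65},
  {"tx":0,"ty":-0.0005,"tz":0.0002,"twist":0,"hand":0.65},
])

```text
time: 18.98
eef_pos: [0.6307, -0.2185, 0.0477]
orientation: [0.0, 0.669, 0.743, 0.0]
contact_force: [-0.2, 0.8, -0.2]
opening: 0.0309
grasp_force: 0.0
```

Released, with 8 mm clear on each side. Next I'll go straight up and look.

Request:
apply_moves([
  {"tx":0,"ty":0,"tz":-0.01,"twist":0,"hand":0.65},
  {"tx":0,"ty":0,"tz":-0.03,"twist":0,"hand":0.65},
  {"tx":0,"ty":0,"tz":-0.07,"twist":0,"hand":0.65},
  {"tx":0,"ty":0,"tz":-0.12,"twist":0,"hand":0.65},
  {"tx":0,"ty":0,"tz":-0.17,"twist":0,"hand":0.65},
  {"tx":0,"ty":0,"tz":-0.2,"twist":0,"hand":0.65},
  {"tx":0,"ty":0,"tz":-0.2,"twist":0,"hand":0.65},
  {"tx":0,"ty":0,"tz":-0.2,"twist":0,"hand":0.65},
])

```text
time: 19.98
eef_pos: [0.63, -0.2186, 0.2475]
orientation: [-0.0, 0.669, 0.743, -0.0]
contact_force: [-0.4, -0.1, -0.9]
opening: 0.0309
grasp_force: 0.0
```

```bash
python3 - <<'E'
from plant import optics,r
import cv2
p=optics.capture("side")
c=cv2.cvtColor(p["color"],cv2.COLOR_RGB2BGR)[120:200,190:290]
cv2.imwrite("pics/s7.png",cv2.resize(c,None,fx=7,fy=7,interpolation=cv2.INTER_CUBIC))
print(r.observe()["qvel"].round(3))
E
```

```text
[-0.002  0.015  0.001  0.003 -0.002 -0.001  0.   ]
```

View pics/s7.png

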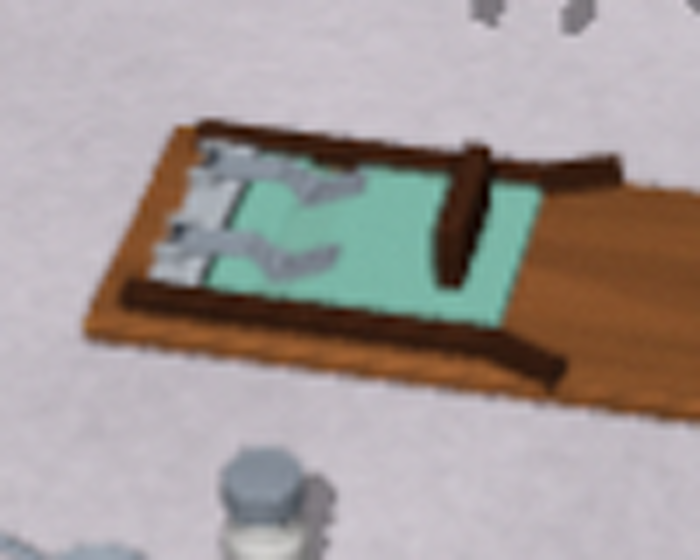

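The plate lies flat against the stop at (215,250), with both clips down in the groove at (285,265) and (320,190). The gripper is well clear.

```bash
python3 -c "
from plant import r
print(r.close_job())"
```

```text
the job is handed in; nothing more can be done
None
```

The glass plate is released and lies flat on the tray against the stop, with both clips snapped into the groove as seen in the last picture; the job was handed in at about 20 s, and no verdict was returned.

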